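Start the rotor's hold-down screw with the bar-handled key

ROBOT

A 6-joint arm with a two-finger parallel gripper is mounted at the origin on the work surface. World frame = base frame: x ahead of the robot, y to its left, z up, the work surface at z = 0. Lengths are in m, angles in rad, forces in N, time in s.
With the tool pointing down it reaches from about 0.25 to 0.725 m from the base axis. Payload 4 kg.
Tool frame: the origin (TCP) lies on the centre line of the jaws, within the pads' length; the fingertips stand ahead of it and the grasp point (between the pads) lies 11 mm behind it (bot.tip_extent is the z of the fingertips in the tool frame, in m); z points along the fingers, y is the direction in which the jaws open and shut (so a half turn about z gives the same grasp; the last joint's range is limited). The gripper opens to 85 mm and grips with 20 to 120 N. Pads are 22 mm wide; open, the fingers measure 114 mm over their backs; the gripper's body (76 mm by 85 mm) begins 54 mm behind the grasp point. The pads swing forward as they close: fully open they stand 13 mm farther back than shut.
Start: joints at [-1.3, 0.241, 0.005, 1.335, 0, 1.571], TCP at [0.134, -0.482, 0.239] pointing down, gripper open.
Joint ranges: [-2.72, 2.72], [-1.05, 1.87], [-1.09, 1.28], [-1.99, 2.15], [-1.42, 1.44], [-3.14, 3.14]. Speed limits (rad/s): [2.79, 2.79, 3.14, 3.14, 3.14, 3.14].

INTERFACE

Orientations are given as a unit quaternion [x, y, z, w].
In Python, from workcell import bot gives the robot as it stands.
- The arm moves only by the shell command python3 -m jog 'ROWS'. ROWS is JSON, a list that holds one entry, the list of rows, each a list of 7 numbers: the shift along the world's x, y, z in m, then the turn, a rotation vector about the world's x, y, z in degrees, then the closure in counts, from 0 (fully open) to 255 (shut). In form: [[[tx, ty, tz, ax, ay, az, fingers], ...]]. A call has 1 to 10 rows; each row is the pose to reach, as a shift and turn from the pose commanded when the call began; what a row does not reach only later rows make up. A row lasts 1/12 s, in which the tool goes at most 41.7 mm and 7.16 degrees, less where a joint would pass 70% of its speed; a pose out of reach is approached as far as the arm can. A call with a gripper value outside its range is refused whole. The fingers move at their own pace and stop on an object; the grip force is fixed at half the most. Time passes only in rows, so rows that repeat a pose let the fingers close. It gives the time, the measured TCP pose, the force and the opening at its end, in the units of the state.
- bot.get_obs(): the state, without advancing time (a new reading comes with each control period).
- bot.camera(name): name is "scene" or "top"; returns the picture (420x560x3 uint8, blue, green, red); there is no depth.
- bot.camera_model(name): a dict with "K" (3x3 intrinsics, pixels), "T" (4x4, takes a point from camera to world coordinates). Camera axes: x right, y down, z forward; pixel columns grow to the right and rows downward; lengths in m; the calibration is good to about 2 mm. A picture is of the moment at which its call begins. camera_model takes no time and is no camera call.
- bot.job_done(): hands the job in, once; it reports no verdict.
The state is a dict: "clock": time; "joint_pos": joint angles; "joint_vel": joint speeds; "tau": joint torques, N m; "eef_pos": TCP position; "tool_rot": TCP orientation; "ft_force": force on the tool from outside, world axes, zero at the start; "ft_torque": the same for the moment, N m; "grip_width": finger opening in m.
Only numpy, scipy, OpenCV 4.12 (cv2) and the standard library are available. Lean on these libraries where they do the work, as an engineer would, in place of code of your own. Each camera call takes 0.05 s, during which the arm holds its last target. There are 200 camera calls.

TASK

Take the bar-handled key from its stand, set it squarely into the slotted hold-down screw in the middle of the centrifuge rotor until its collar lies flat on the screw's rim, and only then start the screw by turning it at least an eighth of a turn clockwise seen from above. Leave the key standing upright and fully home in the screw for me to finish the tightening; leave the knob-handled key where it is.

Things in the scene. Friction and masses are not known exactly. Their poses are not given: they have to be found in the camera images.
- bar_key: The key to use, loose, 0.25 kg, upright in a stand hole. Origin: centre of its collar's underside; z up the shank; x along handle and blade. Below origin: steel blade 36 (x) x 8 (y) mm, 22 long. Above: collar 58 diameter, 8 thick; shank 12 diameter; flat-sided black bar handle 70 (x) x 16 (y) x 24 mm high, its centre 72 above origin. Home in the screw, its origin is at screw_mouth.
- screw_mouth (a point): On the screw's axis at its rim, 74 mm above the bench: a steel cup, 62 mm outside, 54 inside, on the middle of the fixed grey rotor (170 mm diameter). Four square lugs in it, flush with the rim, leave two crossing slots 18 mm wide, 26 deep, along this point's x and y, which turn with the screw. The blade fits either slot with 5 mm play each way sideways and 0.28 rad before it drives the screw.
- screw (a joint): Turn of the hold-down screw in rad, growing clockwise seen from above (the point's yaw then decreases), from 0 to a stop at 1.8; it starts between 0 and 0.15. It turns against about 0.06 N m of friction and stays where it is left.
- knob_key: Bystander, not to be used: shorter key in the other hole of the stand, same collar, round black knob handle (40 mm diameter, top 64 mm above origin), round pin below. Origin: centre of the collar's underside. The stand is a fixed white block 90 x 230 mm, 50 high, with two 46 mm holes 150 mm apart; the collars rest on its top and the keys lift straight out, with 4 mm play.

How it is judged:
By the outcome, as a careful person would: the job done as asked, in the order asked, and still so for the second after the job is handed in, with the robot touching nothing.
It also fails if it takes over 45 s, if anything falls off the work surface, if the arm or the gripper's body presses on something with over 40 N, if the wrist force passes 120 N, or if a joint passes its speed limit or range.

## Working session

There is one attempt and no reset: what is moved stays moved. The work goes in short steps, Python scripts to look and compute and a shell command to move; the robot and the scene stay as the last step left them, time stands still between calls to the robot, and variables do not carry over. Pictures are saved under pics/ and viewed, about 8 in all and at most 12, crops included, and the job is handed in when it is done.

```bash
mkdir -p pics; ls; python3 - <<'E'
from workcell import bot
import cv2,numpy as np
o=bot.get_obs();print(o['clock'],o['eef_pos'],o['tool_rot'],o['grip_width'],bot.tip_extent)
for n in('scene','top'):
    cv2.imwrite(f'pics/{n}0.png',bot.camera(n));m=bot.camera_model(n);print(n,np.round(m['K'],1).tolist(),np.round(m['T'],3).tolist())
a=cv2.imread('pics/scene0.png');b=cv2.imread('pics/top0.png')
E
```

```text
pics
0.0 [ 0.13357502 -0.48117341  0.23840505] [ 9.90850546e-01  1.34959525e-01 -1.36593844e-04 -1.05079046e-03] 0.08529377672180122 0.008
scene [[498.3, 0.0, 275.1], [0.0, 498.3, 209.1], [0.0, 0.0, 1.0]] [[0.083, 0.836, -0.543, 1.032], [0.996, -0.074, 0.038, 0.015], [-0.008, -0.544, -0.839, 0.841], [0.0, 0.0, 0.0, 1.0]]
top [[477.3, 0.0, 271.4], [0.0, 477.3, 211.4], [0.0, 0.0, 1.0]] [[0.01, -0.997, 0.077, 0.456], [-1.0, -0.011, -0.01, 0.054], [0.011, -0.077, -0.997, 1.094], [0.0, 0.0, 0.0, 1.0]]
```

View pics/top0.png

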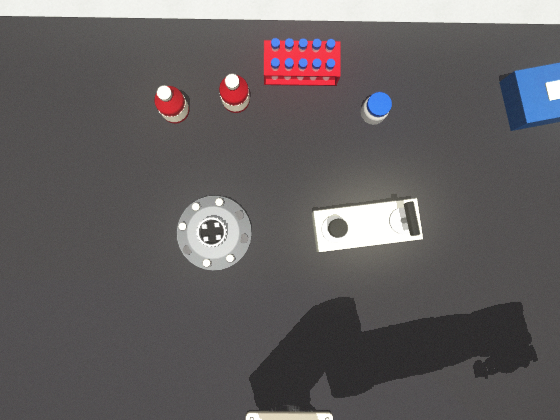

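View pics/scene0.png

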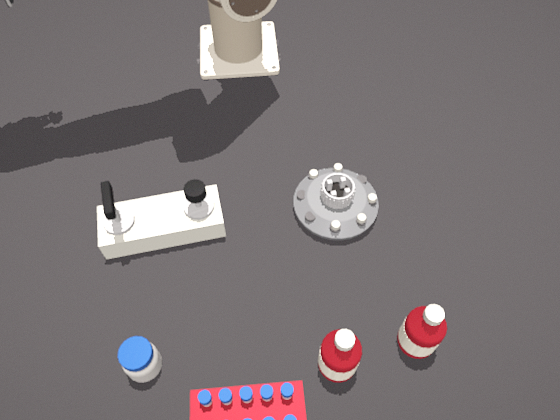

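The top view shows the bar key at about (411,218), the knob key at (338,228), both in the white stand, and the rotor and screw at (213,232). The scene view agrees. Next I'll enlarge crops and segment.

```bash
cat > h.py <<'E'
from workcell import bot
import cv2,numpy as np
def ray(n,uv,z):
    m=bot.camera_model(n);K,T=m['K'],np.array(m['T'])
    d=T[:3,:3]@np.linalg.solve(K,[uv[0],uv[1],1.]);c=T[:3,3]
    return c+d*(z-c[2])/d[2]
def proj(n,p):
    m=bot.camera_model(n);K,T=m['K'],np.array(m['T'])
    q=K@(T[:3,:3].T@(np.array(p)-T[:3,3]));return q[:2]/q[2]
def crop(im,x,y,w,h,s): return cv2.resize(im[y:y+h,x:x+w],None,fx=s,fy=s,interpolation=cv2.INTER_CUBIC)
def blobs(im,x,y,w,h,lo,hi,amin=4):
    g=cv2.cvtColor(im,cv2.COLOR_BGR2GRAY)[y:y+h,x:x+w]
    M=cv2.inRange(g,lo,hi)
    cs,_=cv2.findContours(M,cv2.RETR_LIST,cv2.CHAIN_APPROX_NONE)
    for c in cs:
        if cv2.contourArea(c)>=amin:
            r=cv2.minAreaRect(c);yield cv2.contourArea(c),np.array(r[0])+[x,y],r[1],r[2],cv2.boxPoints(r)+[x,y]
E
python3 - <<'E'
from h import *
a=cv2.imread('pics/top0.png');b=cv2.imread('pics/scene0.png')
A=crop(a,185,205,56,56,7);B=crop(a,385,190,56,56,7);C=crop(b,310,160,56,56,7);D=crop(b,85,175,56,56,7)
cv2.imwrite('pics/c1.png',cv2.resize(np.vstack([np.hstack([A,B]),np.hstack([C,D])]),(600,600)))
for n,im,bx,z in(('top',a,(380,190,60,60),.134),('scene',b,(85,170,50,65),.134)):
    for q in blobs(im,*bx,0,32,60):
        p=[ray(n,x,z)[:2] for x in q[4]];print(n,q[0],q[1].round(1),np.round(q[2],1),round(q[3],1),ray(n,q[1],z).round(4),np.round(p,3).tolist())
for n,im,bx in(('top',a,(190,210,45,45)),('scene',b,(318,170,42,42))):
    for q in blobs(im,*bx,150,255,4):
        print(n,q[0],q[1].round(1),np.round(q[2],1),ray(n,q[1],.074).round(4))
E
```

```text
top 5.5 [224.3 239.3] [2.1 2.8] [0.474  0.1444 0.074 ]
top 6.0 [226. 236.] [2.8 2.8] [0.481  0.1408 0.074 ]
top 447.5 [211.  231.5] [24.7 26.2] [0.4903 0.1729 0.074 ]
top 102.0 [219.3 221.4] [28.  10.7] [0.5121 0.1557 0.074 ]
top 1932.0 [212. 232.] [44. 44.] [0.4892 0.1707 0.074 ]
scene 24.0 [321.2 200.4] [10.7  3.6] [0.5242 0.1362 0.074 ]
scene 13.5 [345.8 186.3] [4.2 4.9] [0.4964 0.1866 0.074 ]
scene 12.5 [350.5 186. ] [3. 6.] [0.4966 0.1957 0.074 ]
scene 154.5 [337.7 189.1] [18.6 12.4] [0.5015 0.1705 0.074 ]
scene 35.5 [326.6 187.8] [13.9  5.1] [0.4967 0.1502 0.074 ]
scene 1555.0 [338.5 190.5] [41. 41.] [0.5048 0.1715 0.074 ]
```

View pics/c1.png

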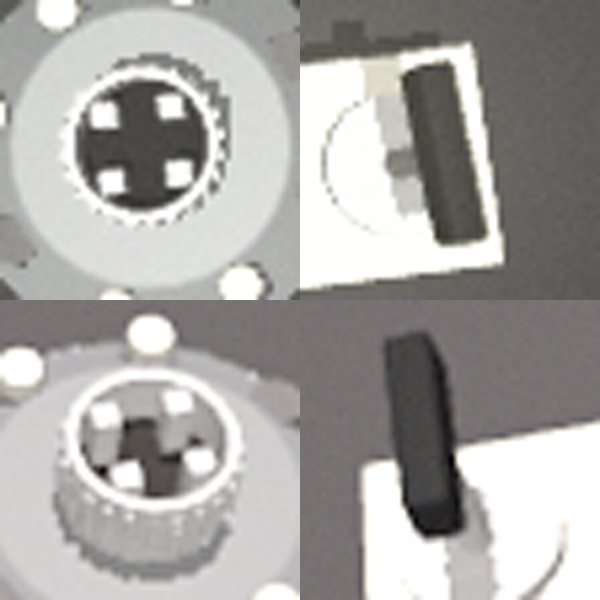

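The crops show four white lugs inside the cup, with slots turned only a few degrees from the image axes. The bar handle is tilted about 8° from image vertical, with no lean visible. My thresholds were off, so I'll redo them.

```bash
python3 - <<'E'
from h import *
a=cv2.imread('pics/top0.png');b=cv2.imread('pics/scene0.png')
for n,im,bx,z,t in(('top',a,(380,190,45,55),.134,70),('scene',b,(95,178,25,45),.134,62)):
    for q in blobs(im,*bx,0,t,60):
        p=[ray(n,x,z)[:2] for x in q[4]];print(n,q[0],q[1].round(1),np.round(q[2],1),round(q[3],1),ray(n,q[1],z).round(4),np.round(p,3).tolist())
g=cv2.cvtColor(a,cv2.COLOR_BGR2GRAY).astype(float)
L=[]
for cx,cy in((204.2,226.5),(217.1,225),(205.9,239),(218.6,237.3)):
    for _ in range(4):
        x0,y0=int(round(cx))-3,int(round(cy))-3
        P=np.clip(g[y0:y0+7,x0:x0+7]-120,0,None)
        yy,xx=np.mgrid[y0:y0+7,x0:x0+7]
        # keep only central component
        _,lab=cv2.connectedComponents((P>0).astype(np.uint8),connectivity=4);P=P*(lab==lab[3,3])
        cx,cy=(P*xx).sum()/P.sum(),(P*yy).sum()/P.sum()
    L.append(ray('top',(cx,cy),.074)[:2]);print((cx,cy),(P>0).sum(),L[-1])
L=np.array(L);print('c',L.mean(0))
for i,j in((0,1),(2,3),(0,2),(1,3)):
    d=L[j]-L[i];print(np.hypot(*d),np.degrees(np.arctan2(d[1],d[0])))
# hole outline of the cup
for n,im,bx in(('top',a,(192,212,40,40)),('scene',b,(318,165,42,42))):
  for q in blobs(im,*bx,0,150,150): print(n,q[0],q[1],q[2],ray(n,q[1],.074))
E
```

```text
scene 102.0 [107.8 200.3] [36.2 10.5] 82.9 [ 0.5311 -0.2376  0.134 ] [[0.493, -0.254], [0.492, -0.236], [0.568, -0.222], [0.569, -0.239]]
(np.float64(203.61793495421534), np.float64(225.79886327754974)) 32 [0.50226874 0.18887855]
(np.float64(216.8731543624161), np.float64(223.83959731543624)) 31 [0.5067513  0.16069067]
(np.float64(204.86650975117686), np.float64(239.0796906523201)) 34 [0.4739873 0.185631 ]
(np.float64(218.68211543929485), np.float64(237.4071651976116)) 33 [0.47784484 0.1562963 ]
c [0.49021304 0.17287413]
0.028542073641835138 -80.96422102561361
0.029587242037900155 -82.50853011874449
0.028467287743809723 -173.4494276396673
0.029238573234081137 -171.3560662949989
top 320.5 [211.  231.5] (23.0, 24.0) [0.49026375 0.17289882 0.074     ]
```

```bash
python3 - <<'E'
from h import *
f=lambda x,y:(385+(x-300)/5.357-.4,190+y/5.357-.4)
print('collar',ray('top',f(396,160),.058))
r=[ray('top',f(*p),.134)[:2] for p in((456,63),(490,238))]
l=[ray('top',f(*p),.11)[:2] for p in((404,72),(440,245))]
for e in(r,l):
    d=e[0]-e[1];print(np.round(e,4),np.hypot(*d),np.degrees(np.arctan2(d[1],d[0])))
# handle via Otsu-like: dark pixels vs white stand
a=cv2.imread('pics/top0.png');g=cv2.cvtColor(a,cv2.COLOR_BGR2GRAY)
for row in(205,212,218,224,231): print(row,g[row,398:426].tolist())
b=cv2.imread('pics/scene0.png');f=lambda x,y:(85+(x-300)/5.357-.4,175+(y-300)/5.357-.4)
q=[ray('scene',f(*p),.134)[:2] for p in((388,340),(425,335),(445,498),(410,505))]
print(np.round(q,4),np.mean(q,0))
E
```

```text
collar [ 0.5213289  -0.24175206  0.058     ]
[[ 0.5535 -0.2432]
 [ 0.4875 -0.2552]] 0.06712346127624394 10.268662559383785
[[ 0.5522 -0.2304]
 [ 0.4854 -0.2435]] 0.06814916191998656 11.122876093690309
205 [218, 218, 218, 217, 220, 213, 71, 70, 72, 77, 86, 83, 83, 81, 82, 95, 217, 255, 255, 255, 112, 103, 105, 101, 100, 99, 98, 98]
212 [253, 215, 203, 200, 200, 195, 194, 117, 71, 73, 78, 85, 89, 84, 82, 85, 81, 137, 255, 255, 255, 109, 101, 101, 105, 103, 99, 104]
218 [254, 254, 253, 158, 127, 129, 126, 125, 94, 71, 71, 76, 82, 89, 86, 79, 80, 79, 94, 218, 255, 255, 109, 105, 101, 100, 99, 101]
224 [254, 253, 253, 253, 197, 196, 196, 196, 198, 188, 74, 71, 71, 78, 85, 86, 82, 83, 80, 94, 218, 255, 255, 102, 102, 104, 101, 100]
231 [254, 254, 254, 254, 253, 254, 254, 254, 254, 254, 253, 173, 68, 67, 70, 81, 85, 81, 81, 76, 78, 135, 255, 255, 100, 98, 101, 99]
[[ 0.491  -0.2535]
 [ 0.49   -0.2415]
 [ 0.555  -0.2289]
 [ 0.5567 -0.2397]] [ 0.52316559 -0.24087391]
```

Both views put the bar key at (0.521,−0.242) with yaw about 10.7°. The screw is at (0.490,0.173) with slots at about 8°. Sizes agree: the handle measures about 68 mm and lug spacing is about 29 mm. Moving above the key.

```bash
python3 -m jog '[[[0.387,0.239,0,0,0,-4.8,0],[0.387,0.239,0,0,0,-4.8,0],[0.387,0.239,0,0,0,-4.8,0],[0.387,0.239,0,0,0,-4.8,0],[0.387,0.239,0,0,0,-4.8,0],[0.387,0.239,0,0,0,-4.8,0],[0.387,0.239,0,0,0,-4.8,0],[0.387,0.239,0,0,0,-4.8,0],[0.387,0.239,0,0,0,-4.8,0],[0.387,0.239,0,0,0,-4.8,0]]]'
python3 - <<'E'
from workcell import bot
o=bot.get_obs();print(o['joint_pos'],o['ft_force'])
E
```

```text
clock: 0.93
eef_pos: [0.4895, -0.2612, 0.2389]
tool_rot: [0.996, 0.093, -0.0, -0.0]
ft_force: [0.8, -2.4, 0.0]
grip_width: 0.0857
[-4.90110199e-01  3.51153172e-01  1.55806831e-01  1.37628705e+00
 -1.30712498e-04  2.46423305e+00] [ 0.81459792 -2.35114267  0.02716894]
```

Here yaw = j1 − j6 + 180°, so this grasp would run joint 6 past its limit at the screw. I'll turn the tool by +180° first, since the grasp is the same either way round.

```bash
python3 -m jog '[[[0.02,0.01,0,0,0,7,0],[0.028,0.017,0,0,0,14,0],[0.028,0.017,0,0,0,21,0],[0.028,0.017,0,0,0,28,0],[0.028,0.017,0,0,0,35,0],[0.028,0.017,0,0,0,42,0],[0.028,0.017,0,0,0,49,0],[0.028,0.017,0,0,0,56,0],[0.028,0.017,0,0,0,63,0],[0.028,0.017,0,0,0,70,0]]]'
python3 -m jog '[[[0,0,0,0,0,7,0],[0,0,0,0,0,14,0],[0,0,0,0,0,21,0],[0,0,0,0,0,28,0],[0,0,0,0,0,35,0],[0,0,0,0,0,42,0],[0,0,0,0,0,49,0],[0,0,0,0,0,56,0],[0,0,0,0,0,63,0],[0,0,0,0,0,70,0]]]'
python3 -m jog '[[[0,0,0,0,0,7,0],[0,0,0,0,0,14,0],[0,0,0,0,0,21,0],[0,0,0,0,0,28,0],[0,0,0,0,0,35,0],[0,0,0,0,0,40,0],[0,0,0,0,0,40,0],[0,0,0,0,0,40,0]]]'
python3 - <<'E'
from h import *
o=bot.get_obs();print(o['joint_pos'].round(3),o['eef_pos'])
q=o['tool_rot'];print(np.degrees(2*np.arctan2(q[1],q[0])))
im=bot.camera('scene');cv2.imwrite('pics/s1.png',crop(im,40,100,200,150,4))
E
```

```text
clock: 1.77
eef_pos: [0.5159, -0.2457, 0.2386]
tool_rot: [0.76, 0.65, -0.0, -0.001]
ft_force: [0.2, 0.8, -0.4]
grip_width: 0.0855
clock: 2.6
eef_pos: [0.5159, -0.2457, 0.2386]
tool_rot: [0.25, 0.968, 0.0, -0.001]
ft_force: [-0.1, -0.1, 0.0]
grip_width: 0.0852
clock: 3.27
eef_pos: [0.516, -0.2457, 0.2388]
tool_rot: [-0.092, 0.996, 0.0, -0.0]
ft_force: [0.2, -0.7, 0.0]
grip_width: 0.0857
[-0.444  0.385  0.206  1.392 -0.    -0.629] [ 0.51604303 -0.2457195   0.23881659]
190.58234248156396
```

View pics/s1.png

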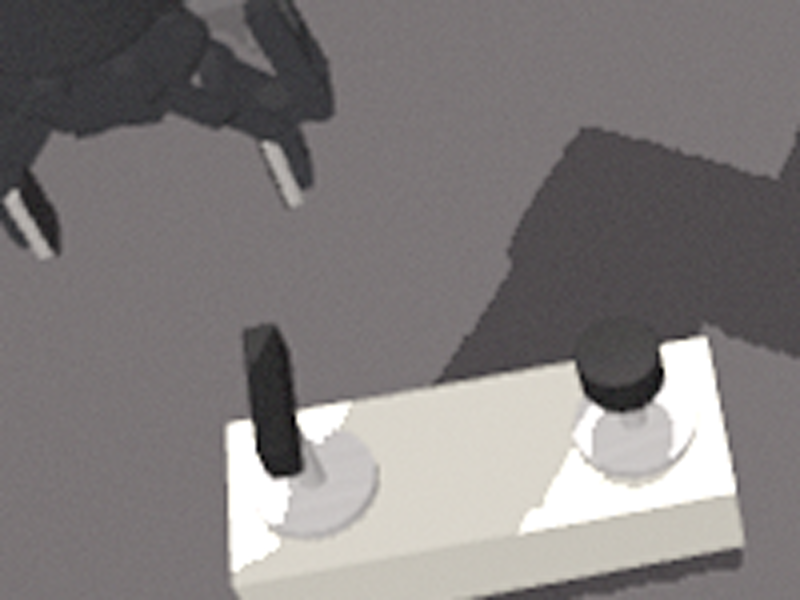

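The picture shows the gripper open above the key and offset slightly, with the jaws straddling the handle. The shaded collar ellipse is centred near full-image pixel (120,220).

```bash
python3 - <<'E'
from h import *
print(ray('scene',(120.0,220.2),.056))
E
python3 -m jog '[[[0.0055,0.0035,-0.03,0,0,0,0],[0.0055,0.0035,-0.06,0,0,0,0],[0.0055,0.0035,-0.085,0,0,0,0],[0.0055,0.0035,-0.105,0,0,0,0],[0.0055,0.0035,-0.12,0,0,0,0],[0.0055,0.0035,-0.127,0,0,0,0],[0.0055,0.0035,-0.127,0,0,0,0]]]'
```

```text
[ 0.52304331 -0.23848845  0.056     ]
clock: 3.9
eef_pos: [0.5204, -0.2417, 0.1102]
tool_rot: [-0.093, 0.996, 0.001, -0.002]
ft_force: [0.5, 0.3, 0.4]
grip_width: 0.0851
```

```bash
python3 -m jog '[[[0,0,0,0,0,0,255],[0,0,0,0,0,0,255],[0,0,0,0,0,0,255],[0,0,0,0,0,0,255],[0,0,0,0,0,0,255],[0,0,0,0,0,0,255],[0,0,0,0,0,0,255],[0,0,0,0,0,0,255]]]'
python3 -m jog '[[[0,0,0,0,0,0,255],[0,0,0,0,0,0,255],[0,0,0.005,0,0,0,255],[0,0,0.01,0,0,0,255],[0,0,0.02,0,0,0,255],[0,0,0.035,0,0,0,255],[0,0,0.06,0,0,0,255],[0,0,0.08,0,0,0,255],[0,0,0.08,0,0,0,255]]]'
python3 - <<'E'
from h import *
o=bot.get_obs();print(o['ft_force'],o['ft_torque'],o['grip_width'])
for n,bx in(('scene',(40,100,200,150)),('top',(330,150,110,110))):
    im=bot.camera(n);cv2.imwrite(f'pics/{n}2f.png',im);cv2.imwrite(f'pics/{n}2.png',cv2.resize(crop(im,*bx,3),(600,450 if n=="scene" else 600)))
E
```

```text
clock: 4.57
eef_pos: [0.5222, -0.2422, 0.1131]
tool_rot: [-0.093, 0.996, -0.0, 0.001]
ft_force: [-0.1, 1.7, 4.6]
grip_width: 0.015
clock: 5.32
eef_pos: [0.5242, -0.2436, 0.1973]
tool_rot: [-0.093, 0.996, -0.002, 0.004]
ft_force: [1.5, 0.2, -1.6]
grip_width: 0.0151
[ 1.45669479  0.22963751 -1.56163141] [-0.00997536 -0.13126592  0.03647142] 0.01505262029938955
```

View pics/scene2.png

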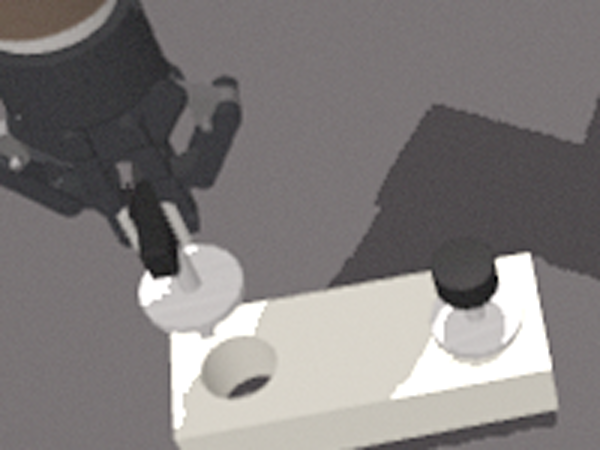

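The key is lifted, hangs upright with the collar level, and the hole is empty. The stand's knob key tops out near z=0.114, so I'll rise 60 mm before traversing.

```bash
python3 -m jog '[[[0,0,0.02,0,0,0,255],[0,0.01,0.045,0,0,0,255],[-0.002,0.025,0.06,0,0,0,255],[-0.004,0.05,0.06,0,0,0,255],[-0.006,0.08,0.06,0,0,0,255],[-0.008,0.11,0.06,0,0,-0.5,255],[-0.011,0.14,0.06,0,0,-1,255],[-0.013,0.17,0.06,0,0,-1.5,255],[-0.015,0.20,0.06,0,0,-2,255],[-0.018,0.23,0.06,0,0,-2.7,255]]]'
python3 -m jog '[[[-0.002,0.03,0,0,0,0,255],[-0.005,0.06,0,0,0,0,255],[-0.007,0.09,0,0,0,0,255],[-0.01,0.12,0,0,0,0,255],[-0.012,0.145,0,0,0,0,255],[-0.014,0.165,0,0,0,0,255],[-0.015,0.18,0,0,0,0,255],[-0.0155,0.186,0,0,0,0,255],[-0.0155,0.186,-0.02,0,0,0,255],[-0.0155,0.186,-0.04,0,0,0,255]]]'
python3 -m jog '[[[0,0,-0.02,0,0,0,255],[0,0,-0.04,0,0,0,255],[0,0,-0.05,0,0,0,255],[0,0,-0.05,0,0,0,255],[0,0,-0.05,0,0,0,255],[0,0,-0.05,0,0,0,255]]]'
python3 - <<'E'
from h import *
o=bot.get_obs();print(o['joint_pos'].round(3),o['ft_force'],o['ft_torque'],o['grip_width'],o['eef_pos'],o['tool_rot'])
a=bot.camera('scene');b=bot.camera('top');cv2.imwrite('pics/s3f.png',a);cv2.imwrite('pics/t3f.png',b)
cv2.imwrite('pics/c3.png',np.hstack([crop(a,285,80,100,150,4),crop(b,165,170,100,150,4)]))
E
```

```text
clock: 6.25
eef_pos: [0.5024, -0.011, 0.2501]
tool_rot: [-0.07, 0.998, 0.0, -0.002]
ft_force: [0.5, 0.4, -2.9]
grip_width: 0.0152
clock: 7.08
eef_pos: [0.4885, 0.1739, 0.2115]
tool_rot: [-0.07, 0.998, -0.0, 0.001]
ft_force: [0.0, -0.4, -3.4]
grip_width: 0.0151
clock: 7.58
eef_pos: [0.489, 0.1736, 0.1632]
tool_rot: [-0.07, 0.998, 0.0, 0.001]
ft_force: [-1.1, 0.5, -3.2]
grip_width: 0.015
[ 0.341  0.322 -0.088  1.16  -0.     0.202] [-1.10556801  0.48373358 -3.23507697] [ 0.02067899  0.00395948 -0.01722604] 0.015049945693858417 [0.48897462 0.17360474 0.1631626 ] [-6.96805872e-02  9.97569104e-01  1.49746874e-04  6.90598828e-04]
```

View pics/c3.png

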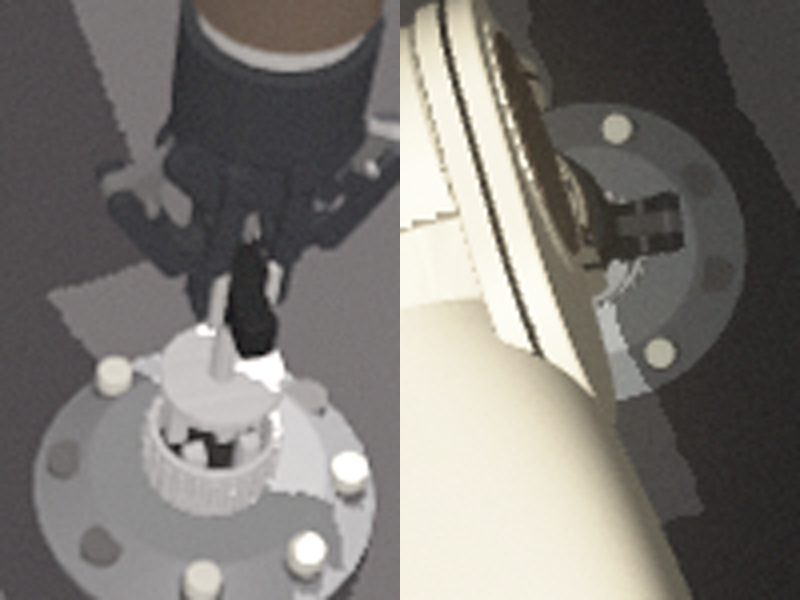

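The left half shows the collar about at crop (222,375) above the cup, with the handle slightly to its right. I'll check that against the predicted projections for an upright key.

```bash
python3 - <<'E'
from h import *
c=np.array([.489,.1736,.100]);a=np.radians(8);ux=np.array([np.cos(a),np.sin(a),0])
for nm,p in dict(mouth=np.array([.4902,.1729,.074]),collar=c+[0,0,.008],shank=c+[0,0,.06],hf_top=c+[0,0,.084]+.035*ux,hf_bot=c+[0,0,.06]+.035*ux,hb_top=c+[0,0,.084]-.035*ux).items():
    print(nm,((proj('scene',p)-[285,80])*4).round())
b=cv2.imread('pics/s3f.png')
m=cv2.inRange(cv2.cvtColor(b,cv2.COLOR_BGR2GRAY)[80:230,285:385],150,255)
z=[]
for r in range(85,115,1): 
    x=np.where(m[r])[0]; z.append((r*4,x.min()*4 if len(x) else -1,x.max()*4 if len(x) else -1))
print(z)
I=crop(b,305,135,65,75,8);cv2.imwrite('pics/c4.png',I)
E
```

```text
mouth [212. 417.]
collar [220. 371.]
shank [232. 299.]
hf_top [263. 326.]
hf_bot [256. 361.]
hb_top [215. 203.]
[(340, np.int64(172), np.int64(228)), (344, np.int64(168), np.int64(228)), (348, np.int64(164), np.int64(276)), (352, np.int64(152), np.int64(276)), (356, np.int64(104), np.int64(280)), (360, np.int64(100), np.int64(280)), (364, np.int64(100), np.int64(280)), (368, np.int64(96), np.int64(284)), (372, np.int64(96), np.int64(288)), (376, np.int64(100), np.int64(292)), (380, np.int64(100), np.int64(308)), (384, np.int64(100), np.int64(316)), (388, np.int64(100), np.int64(320)), (392, np.int64(108), np.int64(324)), (396, np.int64(152), np.int64(324)), (400, np.int64(152), np.int64(324)), (404, np.int64(148), np.int64(328)), (408, np.int64(144), np.int64(332)), (412, np.int64(144), np.int64(336)), (416, np.int64(144), np.int64(340)), (420, np.int64(144), np.int64(344)), (424, np.int64(140), np.int64(344)), (428, np.int64(140), np.int64(348)), (432, np.int64(140), np.int64(352)), (436, np.int64(140), np.int64(352)), (440, np.int64(140), np.int64(356)), (444, np.int64(144), np.int64(360)), (448, np.int64(140), np.int64(360)), (452, np.int64(140), np.int64(360)), (456, np.int64(144), np.int64(364))]
```

View pics/c4.png

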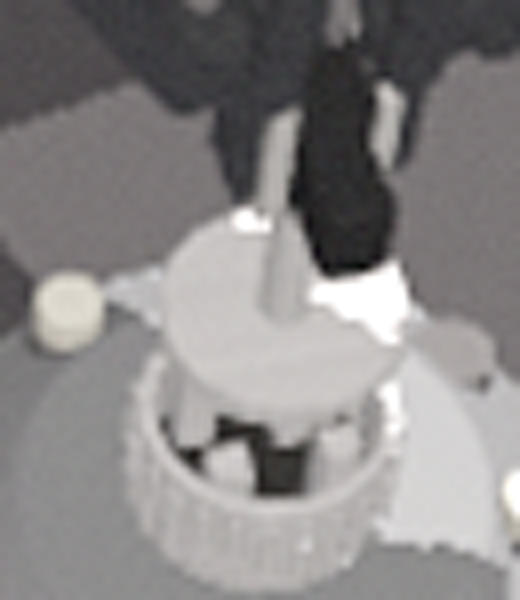

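The projections agree to within about 1.5 px, so the key is upright and centred to 1–2 mm, well inside the play. I'll lower it and watch the force.

```bash
python3 -m jog '[[[0,-0.001,-0.004,0,0,0,255],[0,-0.001,-0.008,0,0,0,255],[0,-0.001,-0.012,0,0,0,255],[0,-0.001,-0.016,0,0,0,255],[0,-0.001,-0.02,0,0,0,255],[0,-0.001,-0.02,0,0,0,255]]]'
python3 -m jog '[[[0,0,-0.002,0,0,0,255],[0,0,-0.004,0,0,0,255],[0,0,-0.004,0,0,0,255]]]'
```

```text
clock: 8.18
eef_pos: [0.4875, 0.1724, 0.1411]
tool_rot: [-0.07, 0.998, -0.0, -0.001]
ft_force: [-0.4, 0.4, -3.4]
grip_width: 0.0151
clock: 8.43
eef_pos: [0.4881, 0.1726, 0.1379]
tool_rot: [-0.07, 0.998, -0.0, -0.0]
ft_force: [-0.5, 0.8, -2.8]
grip_width: 0.0152
```

```bash
python3 -m jog '[[[0.001,0,-0.001,0,0,0,255],[0.001,0,-0.002,0,0,0,255],[0.001,0,-0.002,0,0,0,255]]]'
python3 -m jog '[[[0,0,-0.001,0,0,0,255],[0,0,-0.002,0,0,0,255],[0,0,-0.002,0,0,0,255]]]'
python3 - <<'E'
from h import *
o=bot.get_obs();print(o['ft_force'],o['ft_torque'],o['eef_pos'])
E
```

```text
clock: 8.68
eef_pos: [0.4896, 0.1728, 0.137]
tool_rot: [-0.07, 0.998, 0.0, 0.001]
ft_force: [-0.8, 0.4, 0.9]
grip_width: 0.0148
clock: 8.93
eef_pos: [0.4897, 0.1729, 0.1369]
tool_rot: [-0.07, 0.998, 0.0, 0.001]
ft_force: [-4.1, -1.5, 12.8]
grip_width: 0.0145
[-4.12948129 -1.52548683 12.83026684] [-0.43740606  1.14136362  0.01963346] [0.48973386 0.17285413 0.13694917]
```

Contact came at TCP z=0.137, exactly where home should be (0.063+0.074). I'll open the jaws slightly so the key settles flat, then look before turning.

```bash
python3 -m jog '[[[0,0,0.0015,0,0,0,255],[0,0,0.0015,0,0,0,200],[0,0,0.0015,0,0,0,150],[0,0,0.0015,0,0,0,150],[0,0,0.0015,0,0,0,150],[0,0,0.0015,0,0,0,150]]]'
python3 - <<'E'
from h import *
o=bot.get_obs();print(o['ft_force'],o['ft_torque'],o['eef_pos'])
b=bot.camera('scene');cv2.imwrite('pics/s5.png',b);cv2.imwrite('pics/c5.png',crop(b,300,120,75,75,8))
f=lambda p:((proj('scene',p)-[300,120])*8+4).round()
c=np.array([.490,.173,.074])
print('collar top c',f(c+[0,0,.008]),'edges',f(c+[0,-.029,.008]),f(c+[0,.029,.008]),f(c+[.029,0,.008]),'rim R',f(c+[.031,0,0]),f(c+[0,-.031,0]),f(c+[0,.031,0]))
E
```

```text
clock: 9.43
eef_pos: [0.4893, 0.1727, 0.1356]
tool_rot: [-0.07, 0.998, -0.0, -0.0]
ft_force: [-0.4, 0.6, -0.7]
grip_width: 0.0353
[-0.40397393  0.61952166 -0.74095556] [0.05393347 0.00343382 0.01691682] [0.4892785  0.17265499 0.13555771]
collar top c [312. 496.] edges [189. 505.] [434. 488.] [331. 598.] rim R [329. 624.] [179. 526.] [438. 507.]
```

View pics/c5.png

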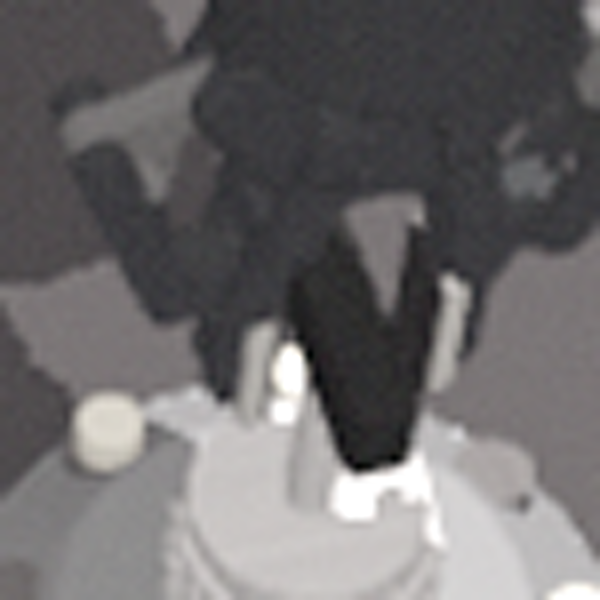

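The collar edges sit where a home key predicts, at (187,505), (432,~490) and (~320,598), so it is flat on the rim. Regripping and turning clockwise (az negative).

```bash
python3 -m jog '[[[0.0005,0,0,0,0,0,255],[0.0005,0,0,0,0,0,255],[0.0005,0,0,0,0,0,255],[0.0005,0,0,0,0,0,255],[0.0005,0,-0.0005,0,0,-4,255],[0.0005,0,-0.0005,0,0,-8,255],[0.0005,0,-0.0005,0,0,-12,255],[0.0005,0,-0.0005,0,0,-16,255],[0.0005,0,-0.0005,0,0,-20,255],[0.0005,0,-0.0005,0,0,-24,255]]]'
python3 - <<'E'
from h import *
o=bot.get_obs();print(o['ft_force'],o['ft_torque'],o['joint_pos'].round(2))
E
```

```text
clock: 10.32
eef_pos: [0.4901, 0.1723, 0.1358]
tool_rot: [0.141, 0.99, -0.0, 0.001]
ft_force: [0.6, -1.3, 2.4]
grip_width: 0.0152
[ 0.61309709 -1.26513314  2.4325517 ] [-0.19804029  0.05203189  0.09170663] [ 0.34  0.35 -0.13  1.09 -0.    0.62]
```

Reaction torque about z is 0.09 N m, so the blade is driving the screw. Continuing.

```bash
python3 -m jog '[[[0,0,0,0,0,-5,255],[0,0,0,0,0,-10,255],[0,0,0,0,0,-15,255],[0,0,0,0,0,-20,255],[0,0,0,0,0,-25,255],[0,0,0,0,0,-30,255],[0,0,0,0,0,-35,255],[0,0,0,0,0,-40,255],[0,0,0,0,0,-45,255],[0,0,0,0,0,-50,255]]]'
python3 -m jog '[[[0,0,0,0,0,-2,255],[0,0,0,0,0,-2,255],[0,0,0,0,0,-2,220],[0,0,0,0,0,-2,150],[0,0,0,0,0,-2,100],[0,0,0,0,0,-2,100],[0,0,0,0,0,-2,50],[0,0,0,0,0,-2,50],[0,0,0,0,0,-2,50]]]'
python3 - <<'E'
from h import *
o=bot.get_obs();print(o['ft_force'],o['ft_torque'],o['joint_pos'].round(2))
E
```

```text
clock: 11.15
eef_pos: [0.4903, 0.1731, 0.1358]
tool_rot: [0.546, 0.838, 0.001, 0.0]
ft_force: [-0.2, 0.8, 2.2]
grip_width: 0.0151
clock: 11.9
eef_pos: [0.4897, 0.1725, 0.1351]
tool_rot: [0.559, 0.829, -0.0, -0.0]
ft_force: [-0.4, -0.5, 0.6]
grip_width: 0.069
[-0.4215658  -0.45848108  0.57124935] [-0.02700912  0.02689674 -0.02796522] [ 0.34  0.35 -0.13  1.09 -0.    1.53]
```

Released. Retreating straight up, then back toward the base's right for a clear view.

```bash
python3 -m jog '[[[0,0,0.01,0,0,0,50],[0,0,0.025,0,0,0,50],[0,0,0.05,0,0,0,50],[0,0,0.08,0,0,0,50],[0,0,0.11,0,0,0,50],[-0.02,-0.02,0.13,0,0,0,50],[-0.05,-0.05,0.13,0,0,0,50],[-0.08,-0.08,0.13,0,0,0,50],[-0.11,-0.11,0.13,0,0,0,50],[-0.13,-0.14,0.13,0,0,0,50]]]'
python3 -m jog '[[[0,-0.03,0,0,0,0,50],[0,-0.06,0,0,0,0,50],[0,-0.09,0,0,0,0,50],[0,-0.12,0,0,0,0,50],[0,-0.14,0,0,0,0,50],[0,-0.14,0,0,0,0,50]]]'
python3 - <<'E'
from h import *
a=bot.camera('scene');b=bot.camera('top')
cv2.imwrite('pics/s6.png',a);cv2.imwrite('pics/t6.png',b)
cv2.imwrite('pics/c6.png',np.hstack([crop(a,295,130,80,100,5),crop(b,172,182,80,100,5)]))
c=np.array([.490,.173,.074]);f=lambda n,p:((proj(n,p)-([295,130] if n=='scene' else [172,182]))*5+2+([0,0] if n=='scene' else [400,0])).round()
u=np.array([np.cos(np.radians(-68)),np.sin(np.radians(-68)),0])
for n in('scene','top'):
    print(n,f(n,c+[0,0,.008]),[f(n,c+.029*np.array(e)+[0,0,.008]).tolist() for e in((0,-1,0),(0,1,0),(1,0,0),(-1,0,0))],'handle',[f(n,c+[0,0,.084]+s*.035*u).tolist() for s in(-1,1)])
E
```

```text
clock: 12.73
eef_pos: [0.3574, 0.0319, 0.2661]
tool_rot: [0.558, 0.83, 0.0, 0.0]
ft_force: [-0.1, -0.1, 0.0]
grip_width: 0.0683
clock: 13.23
eef_pos: [0.3598, -0.1103, 0.2662]
tool_rot: [0.561, 0.828, -0.0, 0.001]
ft_force: [0.3, 0.4, 0.2]
grip_width: 0.0687
scene [219. 260.] [[143.0, 265.0], [296.0, 254.0], [231.0, 323.0], [208.0, 199.0]] handle [[326.0, 96.0], [154.0, 168.0]]
top [595. 249.] [[663.0, 250.0], [526.0, 249.0], [596.0, 181.0], [593.0, 318.0]] handle [[488.0, 275.0], [655.0, 210.0]]
```

View pics/c6.png

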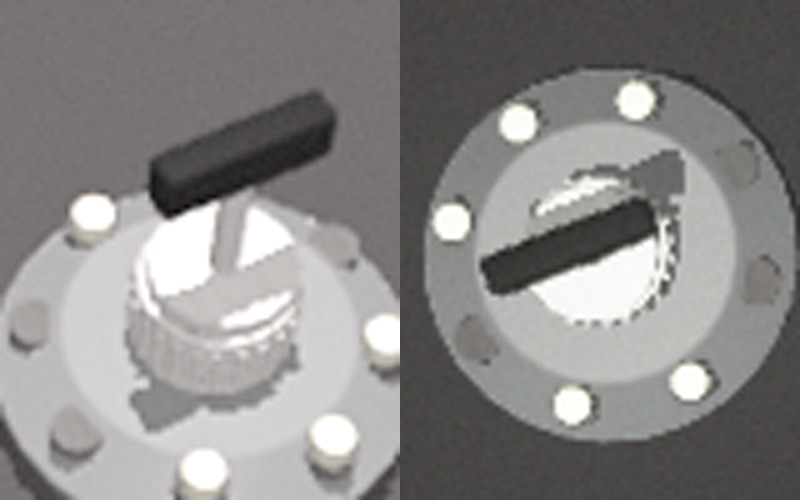

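Both views show the key upright with its collar flat on the cup. The handle ends fall at about (325,95) and (155,165) in the scene view, as predicted for a home key turned about 76°. Handing in.

```bash
python3 -c "
from workcell import bot
print(bot.get_obs()['clock'],bot.job_done())"
```

```text
the job is handed in; nothing more can be done
13.3333 None
```

The bar key is standing upright and fully home in the hold-down screw. The screw has been started clockwise, and I handed the job in at 13.3 s with the arm clear.

- **Seating:** I felt contact with the tool at z = 0.137 m, exactly the height expected for the collar on the rim. I then let go briefly so the key could settle. The picture showed the collar edges within about a pixel of the home position before any turning.
- **Turning:** I regripped and turned the key about 76° clockwise. The torque reading of about 0.09 N m showed the blade driving the screw. Allowing for the 0.28 rad (16°) of play, the screw itself should have turned at least 55–60°, against the 45° asked. I could not measure the screw's angle directly because the key covers it.
- **Last check:** Both cameras, after release, show the key upright with its collar on the rim and its handle where predicted.
- **Disagreements:** The two cameras differed by 2–3 mm on the key's position at the start, and by about 1.5 pixels above the screw. Both were within the play.
- **Forces:** The highest wrist force I read was about 13 N.
- **Knob key:** It was never touched. I last saw it in place after lifting the bar key and did not check it again at the end.

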